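# Scrap the marked lantern caps and stack the sound one

### The job

Sort these lantern caps: get rid of the two with a red mark on the crown through the sprung flap in the top of the green scrap bin, one at a time, holding the flap pushed down with the gripper until the cap has dropped through and then letting it spring shut. Stack the unmarked cap, brim down, squarely on the upside-down cap on the wooden board, brim to brim with their edges lined up, and leave everything else where it stands.

Things in the scene. Friction and masses are not known exactly. Their poses are not given: they have to be found in the camera images.
- bin: fixed green sheet-steel scrap bin, 160 (x) x 120 (y) x 220 mm tall, closed but for the slot in its top, standing on the bench; red patch on its -x face. Origin: centre of its underside, z up. The top slot is 124 (x) x 86 (y) mm, centred, and filled by the flap
- slot (a point): centre of the slot, level with the bin's top, 220 mm up; axes those of the bin. With a cap held by its brim, the gripper closing along the bin's x, centred here and pushed straight down until the tips are about 43 mm below the rim, the finger by the hinge holds the flap clear; opened to 65 mm the flap stands at 1.0 rad and the cap slides in. By the crown, open fully, or it may wedge
- flap (a joint): yellow flap 120 x 82 x 3 mm, level in the slot, top 1 mm below the bin's top. Hinged at the slot's +x edge (bin frame, 61 mm from slot centre; two steel knuckles on the rim); its free -x edge swings down into the bin. 0 = shut, 1.45 rad = fully open. Sprung shut: 0.15 N m to start, 0.33 N m fully open; a cap laid on it does not open it
- flap_edge (a point): middle of the flap's free edge (black stripe), at its top surface (moves with the flap)
- reject_a: hat-shaped honey-coloured lantern cap: round brim 50 mm across and 8 mm thick, solid crown 30 mm across, 32 mm tall overall, about 60 g. Lies brim down, crown up. Origin: centre of the brim's underside, z up out of the crown. A reject: red disc 22 mm across on the crown top, black chip in the brim
- reject_b: hat-shaped honey-coloured lantern cap: round brim 50 mm across and 8 mm thick, solid crown 30 mm across, 32 mm tall overall, about 60 g. Lies brim down, crown up. Origin: centre of the brim's underside, z up out of the crown. A reject: red disc 22 mm across on the crown top, black chip in the brim
- sound_cap: hat-shaped honey-coloured lantern cap: round brim 50 mm across and 8 mm thick, solid crown 30 mm across, 32 mm tall overall, about 60 g. Lies brim down, crown up. Origin: centre of the brim's underside, z up out of the crown. Sound: no red, only a small dark dot on the crown top
- stack_cap: hat-shaped honey-coloured lantern cap: round brim 50 mm across and 8 mm thick, solid crown 30 mm across, 32 mm tall overall, about 60 g. Stands upside down (on its crown, brim up) on the wooden board, loose. Origin: centre of its underside (the crown's end), z up; the brim's upper face is 32 mm above the origin
- board: fixed wooden stacking board 110 x 110 x 12 mm on the bench, origin at the centre of its underside, z up
- lantern: bystander: honey-coloured carved lantern, open cylinder 100 mm across, 120 mm tall, on a yellow foam pad 25 mm thick. Origin: centre of its underside
- knife: bystander: carving knife, 150 mm long, 14 mm thick, lying on the bench along its x. Origin: near its middle, underside
- tray: bystander: wooden tray 120 x 160 x 40 mm filled with cork and a card. Origin: centre of its underside

How it is judged:
By the outcome, as a careful person would: the job done as asked, in the order asked, and still so for the second after the job is handed in, with the robot touching nothing.
It also fails if it takes over 72 s, if anything falls off the work surface, if the arm or the gripper's body presses on something with over 40 N, if the wrist force passes 120 N, or if a joint passes its speed limit or range.

### The arm

A 6-joint arm with a two-finger parallel gripper is mounted at the origin on the work surface. World frame = base frame: x ahead of the robot, y to its left, z up, the work surface at z = 0. Lengths are in m, angles in rad, forces in N, time in s.
With the tool pointing down it reaches from about 0.35 to 0.8 m from the base axis. Payload 7.3 kg.
Tool frame: the origin (TCP) lies at the very end of the fingers, on their centre line; the grasp point (between the pads) lies 19 mm behind it; z points along the fingers, y is the line along which they close (so a half turn about z gives the same grasp; the last joint's range is limited). The gripper opens to 85 mm and grips with 20 to 120 N. Pads are 22 mm wide; open, the fingers measure 114 mm over their backs; the gripper's body (76 mm by 85 mm) begins 54 mm behind the grasp point. The pads swing forward as they close: fully open they stand 13 mm farther back than shut.
Start: joints at [-0.146, 0.342, 1.524, -0, 1.275, -0.146], TCP at [0.525, 0, 0.231] pointing down, gripper open.
Joint ranges: [-2.53, 2.53], [-0.77, 2.02], [0.04, 2.7], [-1, 4.14], [0.28, 2.66], [-3.11, 3.11]. Speed limits (rad/s): [2.57, 2.57, 3.14, 3.14, 3.14, 3.14].

### API

Orientations are given as [roll, pitch, yaw] about the fixed x, y, z axes, in that order (R = Rz(yaw) Ry(pitch) Rx(roll)).
In Python, from rig import r gives the robot as it stands.
- The arm moves only by the shell command python3 inch.py FILE [FORCE], which reads ROWS from the file FILE. ROWS is a JSON list of rows, 1 to 5 of them, each an object with the fields tx, ty, tz (the shift in cm), drx, dry, drz (a rotation vector in rad), aperture (the opening from 0.0 (shut) to 1.0 (fully open)); a field left out counts as zero (the opening has to be given); each row is the pose to reach, as a shift and turn from the pose commanded when the command began, along the tool's axes at that moment; what a row does not reach only later rows make up. A row lasts 1/8 s, in which the tool goes at most 0.0625 m and 0.188 rad, less where a joint would pass 70% of its speed; a pose out of reach is approached as far as the arm can. The fingers move at their own pace and stop on an object; FORCE is the grip in N (left out, the last holds). Time passes only in rows, so rows that do not move let the fingers close. It prints the time, the measured TCP pose, the force, the opening and the grip force at its end. Input that does not fit is refused with a message, and nothing moves.
- r.state(): the state, without advancing time (a new reading comes with each control period).
- r.get_image(name): name is "scene" or "side" or "wrist"; returns a dict with "img" (480x640x3 uint8, red, green, blue), "fx", "fy", "cx", "cy" (pixels), "k1" (the pictures are not rectified: a ray, as slopes to the right and down, at radius r is drawn at 1 + k1 r^2 times it, then the intrinsics apply), "R" (3x3) and "t" (3): a world point X has camera coordinates R X + t. Camera axes: x right, y down, z forward; pixel columns grow to the right and rows downward; lengths in m; the calibration is good to about 2 mm. A picture is of the moment at which its call begins. There is no depth.
- r.finish_job(): hands the job in; it is judged then, once.
The state is a dict: "time": time; "joint_pos": joint angles; "dq": joint speeds; "joint_torque": joint torques, N m; "ee_pos": TCP position; "orientation": TCP orientation; "force": force on the tool from outside, world axes, zero at the start; "moment": the same for the moment, N m; "width": opening from 0.0 (shut) to 1.0 (fully open); "gripper_force": force on a finger pad.
Only numpy, scipy, OpenCV 4.12 (cv2) and the standard library are available. Lean on these libraries where they do the work, as an engineer would, in place of code of your own. Each camera call takes 0.05 s, during which the arm holds its last target. There are 200 camera calls.

## Working session

There is one attempt and no reset: what is moved stays moved. The work goes in short steps, Python scripts to look and compute and a shell command to move; the robot and the scene stay as the last step left them, time stands still between calls to the robot, and variables do not carry over. Pictures are saved under pics/ and viewed, at most 10 in all, crops included, and the job is handed in when it is done.

```bash
ls; mkdir -p pics; python3 - <<'E'
from rig import r
import cv2,numpy as np
for n in ["scene","side"]:
    d=r.get_image(n); cv2.imwrite(f"pics/{n}0.png",d["img"][:,:,::-1]); print(n,d["fx"],d["cx"],d["cy"],d["k1"],np.round(d["R"],3).tolist(),np.round(d["t"],3))
print(r.state())
E
```

```text
inch.py
pics
rig.py
scene 501.5816945228866 319.66865165529606 235.5856670616645 -0.10371580551422065 [[0.508, 0.861, 0.015], [0.749, -0.433, -0.501], [-0.425, 0.266, -0.865]] [-0.255 -0.422  1.626]
side 489.1061038774861 316.69654299656975 239.19402294633315 -0.049918234899085825 [[-0.965, -0.262, 0.015], [-0.186, 0.642, -0.743], [0.186, -0.72, -0.669]] [0.553 0.276 0.897]
{'time': 0.1, 'joint_pos': array([-1.45969709e-01,  3.42637680e-01,  1.52486166e+00, -1.75170171e-06,
        1.27540426e+00, -1.46001440e-01]), 'dq': array([ 0.00095779, -0.00186695, -0.0009958 ,  0.00056823,  0.00043433,
       -0.00047757]), 'joint_torque': array([ 1.46845858e-03, -4.34446299e+01, -2.46491075e+01, -2.49143095e-04,
        4.66253536e-03,  6.72989302e-06]), 'ee_pos': array([5.24669049e-01, 8.62848745e-05, 2.30724314e-01]), 'orientation': array([-3.14029540e+00, -1.89064434e-04,  1.57082845e+00]), 'force': array([-0.61410852,  0.34390174,  0.22816426]), 'moment': array([ 0.01696993, -0.02058848,  0.03616814]), 'gripper_force': 0.0, 'width': 1.0021088112997194}
```

View pics/scene0.png

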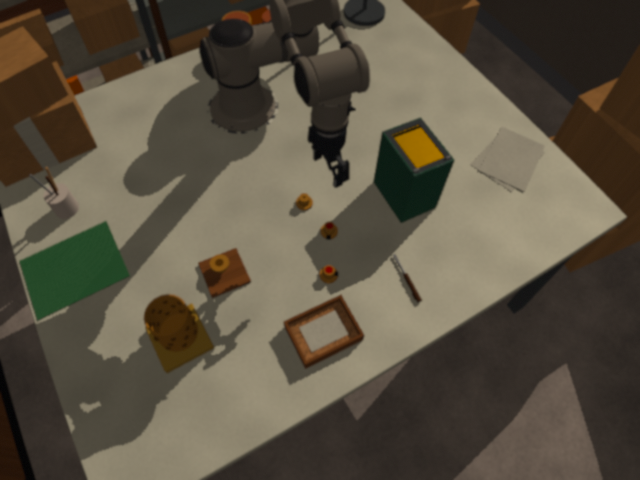

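View pics/side0.png

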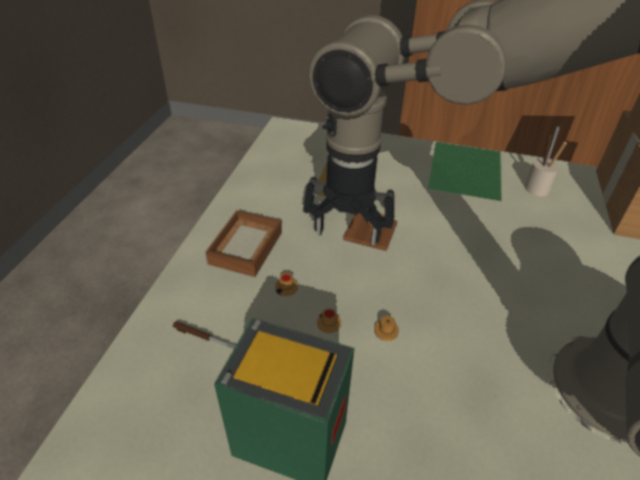

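The scene view shows the sound cap near (304,203), the rejects at (328,231) and (329,273), the stack cap at (219,264) on the board, and the bin flap at (418,147). In the side view the same things are at (386,327), (329,318), (287,281), and (285,367) for the flap; the gripper hides the stack cap.

```bash
cat > h.py <<'E'
from rig import r
import cv2,numpy as np
def shot(n): 
    d=r.get_image(n); d["R"]=np.array(d["R"]); d["t"]=np.array(d["t"]); d["hsv"]=cv2.cvtColor(d["img"],cv2.COLOR_RGB2HSV); return d
def ray(d,uv):
    s=np.array([(uv[0]-d["cx"])/d["fx"],(uv[1]-d["cy"])/d["fy"]]); u=s.copy()
    for _ in range(20): u=s/(1+d["k1"]*(u@u))
    return -d["R"].T@d["t"], d["R"].T@np.array([*u,1.])
def plane(d,uv,z):
    o,v=ray(d,uv); return o+v*(z-o[2])/v[2]
def tri(obs):
    A=np.zeros((3,3));b=np.zeros(3);P=[]
    for d,uv in obs:
        o,v=ray(d,uv);v=v/np.linalg.norm(v);M=np.eye(3)-np.outer(v,v);A+=M;b+=M@o;P.append((o,M))
    x=np.linalg.solve(A,b); return x,max(np.linalg.norm(M@(x-o)) for o,M in P)
def proj(d,X):
    c=d["R"]@np.array(X)+d["t"];u=c[:2]/c[2];u=u*(1+d["k1"]*(u@u));return np.array([u[0]*d["fx"]+d["cx"],u[1]*d["fy"]+d["cy"]])
def blobs(d,lo,hi,amin=15):
    m=cv2.inRange(d["hsv"],np.array(lo),np.array(hi))
    n,l,s,c=cv2.connectedComponentsWithStats(m)
    return [(c[i].round(1).tolist(),s[i].tolist(),(l==i)) for i in range(1,n) if s[i][4]>=amin]
def red(d,amin=15):
    h=d["hsv"]; m=(((h[...,0]<6)|(h[...,0]>172))&(h[...,1]>170)&(h[...,2]>70)).astype(np.uint8)
    n,l,s,c=cv2.connectedComponentsWithStats(m)
    return [(c[i].round(1).tolist(),s[i].tolist()) for i in range(1,n) if s[i][4]>=amin]
E
python3 - <<'E'
from h import *
for n in ["scene","side"]:
    d=shot(n); print(n,"red",red(d))
    for lo,hi,k in [((18,200,120),(32,255,255),"yel"),((8,120,60),(24,255,255),"honey")]:
        print(k,[(c,s) for c,s,_ in blobs(d,lo,hi,40)])
    if n=="scene": px=[(328,231),(329,272),(304,200),(219,264),(418,147)]
    else: px=[(329,315),(286,278),(386,320),None,(285,367)]
    for p in px:
        if p: print(p,d["hsv"][p[1],p[0]],plane(d,p,.03).round(3))
E
```

```text
scene red [([328.5, 269.3], [326, 267, 6, 5, 22])]
yel [([418.8, 147.4], [395, 128, 48, 40, 1038])]
honey [([90.8, 7.1], [66, 0, 62, 22, 755]), ([447.9, 9.8], [404, 0, 76, 39, 451]), ([249.9, 15.7], [222, 6, 50, 20, 557]), ([22.5, 43.2], [0, 8, 52, 76, 2712]), ([101.0, 33.0], [96, 23, 10, 19, 41]), ([189.1, 38.4], [171, 28, 38, 21, 372]), ([120.7, 67.2], [100, 54, 43, 28, 635]), ([66.8, 100.0], [29, 60, 67, 89, 1161]), ([607.8, 110.1], [578, 78, 62, 75, 1113]), ([418.0, 146.5], [392, 124, 53, 45, 1271]), ([50.0, 177.0], [45, 167, 12, 24, 43]), ([303.7, 201.7], [296, 193, 17, 17, 212]), ([329.0, 230.1], [321, 222, 17, 17, 159]), ([612.0, 231.7], [605, 227, 13, 10, 59]), ([225.7, 270.8], [199, 249, 51, 47, 1272]), ([327.5, 274.4], [319, 265, 19, 19, 220]), ([176.8, 334.8], [144, 295, 70, 78, 2425]), ([321.5, 331.2], [285, 296, 78, 68, 1637])]
(328, 231) [ 17 207  64] [ 0.562 -0.01   0.03 ]
(329, 272) [  6 251 117] [ 0.668 -0.072  0.03 ]
(304, 200) [ 17 214 118] [ 0.441 -0.016  0.03 ]
(219, 264) [ 17 234  73] [ 0.505 -0.308  0.03 ]
(418, 147) [ 21 255 159] [0.444 0.379 0.03 ]
side red [
[... 265 characters left out ...]
 ([543.6, 136.7], [538, 121, 12, 32, 58]), ([548.5, 142.5], [546, 135, 6, 19, 42]), ([323.4, 175.9], [320, 167, 7, 15, 51]), ([628.6, 214.0], [612, 185, 28, 53, 984]), ([243.6, 243.3], [207, 212, 74, 64, 2010]), ([359.1, 230.4], [344, 213, 29, 33, 582]), ([384.9, 236.9], [374, 221, 22, 29, 252]), ([286.8, 285.0], [276, 273, 21, 22, 278]), ([328.7, 322.3], [318, 309, 22, 24, 339]), ([386.1, 328.4], [375, 316, 23, 25, 435]), ([190.1, 330.1], [174, 323, 35, 16, 165]), ([284.6, 366.9], [233, 331, 104, 75, 4572])]
(329, 315) [  2 194  67] [0.548 0.001 0.03 ]
(286, 278) [  1 207 117] [ 0.662 -0.073  0.03 ]
(386, 320) [ 17 168 109] [ 0.435 -0.018  0.03 ]
(285, 367) [ 21 203 156] [0.595 0.14  0.03 ]
```

```bash
python3 - <<'E'
from h import *
S,D=shot("scene"),shot("side")
def poly(d,seed,lo,hi):
    m=max(blobs(d,lo,hi,100),key=lambda b:b[1][4] if b[2][seed[1],seed[0]] else 0)[2].astype(np.uint8)
    m=cv2.morphologyEx(m,cv2.MORPH_CLOSE,np.ones((5,5)))
    c=max(cv2.findContours(m,0,1)[0],key=cv2.contourArea); c=cv2.convexHull(c)
    for e in np.arange(2,12,.5):
        p=cv2.approxPolyDP(c,e,True)
        if len(p)==4: return p[:,0]
    return p[:,0]
for d,s in ((S,(418,147)),(D,(285,367))):
    P=np.array([plane(d,p,.219)[:2] for p in poly(d,s,(18,180,100),(32,255,255))]); print(P.round(3).tolist(),P.mean(0),np.linalg.norm(P-np.roll(P,-1,0),axis=1).round(3))
    # whole steel bin outline top: green mask
print("flapC",tri([(S,(418.8,147.4)),(D,(282.6,366.2))]))
print("A near",tri([(S,(328.5,228)),(D,(329,314.5))]))
print("B far",tri([(S,(328.5,269.3)),(D,(285.6,277.2))]))
print("sound",tri([(S,(304,199)),(D,(386,321))]))
W=shot("wrist"); cv2.imwrite("pics/w0.png",W["img"][:,:,::-1]); print(-W["R"].T@W["t"])
E
```

```text
[[0.508, 0.3], [0.614, 0.29], [0.606, 0.211], [0.5, 0.222]] [0.55704446 0.25569063] [0.106 0.079 0.106 0.078]
[[0.607, 0.211], [0.5, 0.219], [0.504, 0.297], [0.613, 0.291]] [0.5561533  0.25429192] [0.108 0.079 0.108 0.08 ]
flapC (array([0.55627121, 0.25589252, 0.2169075 ]), np.float64(0.0010956088723286306))
A near (array([ 0.55005145, -0.00330963,  0.02519253]), np.float64(0.001710280814079933))
B far (array([ 0.66223899, -0.07026587,  0.03438554]), np.float64(0.0007302531579414346))
sound (array([ 0.43607188, -0.01504001,  0.0292044 ]), np.float64(0.0014904939924864616))
[0.52573997 0.0777729  0.37329822]
```

View pics/w0.png

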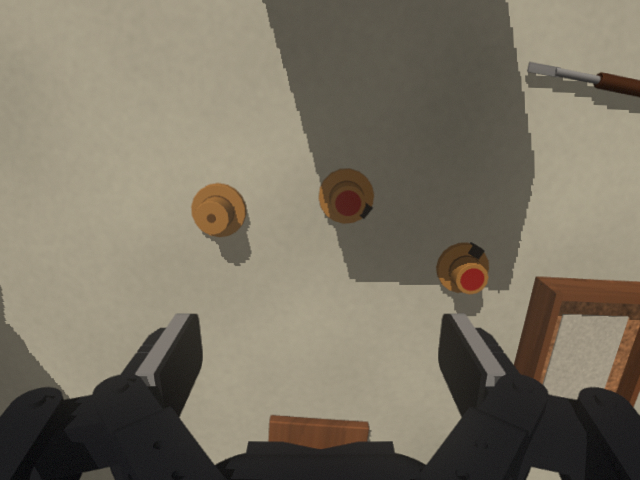

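Wrist view: the sound cap's crown dot is at (211,218), reject A's red disc at (348,203), reject B's at (473,279). The tray's near corner is at (538,280), and the board edge shows at (320,425).

```bash
python3 - <<'E'
from h import *
W,S,D=shot("wrist"),shot("scene"),shot("side")
h=W["hsv"]; m=(((h[...,0]<6)|(h[...,0]>172))&(h[...,1]>170)&(h[...,2]>50)).astype(np.uint8)
n,l,s,c=cv2.connectedComponentsWithStats(m); print([(c[i].round(1).tolist(),s[i][4]) for i in range(1,n) if s[i][4]>100])
C=[c[i] for i in range(1,n) if s[i][4]>300 and c[i][1]<300]
g=cv2.inRange(h,(8,100,30),(24,255,140))[205:232,200:225]; dk=h[205:232,200:225,2]; y,x=np.where(dk<np.percentile(dk,3)); dot=(200+x.mean(),205+y.mean()); print("dot",dot)
for nm,p in [("dot",dot)]+list(zip("AB",sorted(C,key=lambda q:q[0]))): print(nm,plane(W,p,.032).round(4))
print("tri A",tri([(W,sorted(C,key=lambda q:q[0])[0]),(D,(329,314.5)),(S,(328.5,228))]),"B",tri([(W,sorted(C,key=lambda q:q[0])[1]),(D,(285.6,277.2)),(S,(328.5,269.3))]),"s",tri([(W,dot),(S,(304,199)),(D,(386,321))]))
for p in [(538,278),(516,375)]: print("tray",plane(W,p,.04).round(3))
E
```

```text
[([471.9, 278.9], np.int32(385))]
dot (np.float64(211.45454545454547), np.float64(218.0))
dot [ 0.4331 -0.0142  0.032 ]
A [ 0.6624 -0.071   0.032 ]Traceback (most recent call last):
  File "<stdin>", line 8, in <module>
IndexError: list index out of range
```

```bash
python3 - <<'E'
from h import *
W,S,D=shot("wrist"),shot("scene"),shot("side")
print("A",plane(W,(348,203),.032).round(4))
A,B,dot=(348,203),(471.9,278.9),(211.5,218)
print("tri A",tri([(W,A),(D,(329,314.5)),(S,(328.5,228))]),"B",tri([(W,B),(D,(285.6,277.2)),(S,(328.5,269.3))]),"s",tri([(W,dot),(S,(304,199)),(D,(386,321))]))
for p in [(538,278),(516,375)]: print("tray",plane(W,p,.04).round(3))
# brim outlines of the caps in wrist view
m=cv2.inRange(W["hsv"],(8,90,25),(28,255,255)); n,l,s,c=cv2.connectedComponentsWithStats(m)
for i in range(1,n):
    if 500<s[i][4]<4000: print(c[i].round(1),s[i])
E
```

```text
A [ 0.5494 -0.0013  0.032 ]
tri A (array([ 0.54998008, -0.00316879,  0.02512978]), np.float64(0.0017430000616009747)) B (array([ 0.66208222, -0.07023256,  0.03417431]), np.float64(0.000802753562835903)) s (array([ 0.43486326, -0.01484388,  0.02940505]), np.float64(0.0025389462171333424))
tray [ 0.72  -0.067  0.04 ]
tray [ 0.716 -0.169  0.04 ]
[618.6  84. ] [594  73  46  24 668]
[344.4 193.1] [ 319  169   55   55 1804]
[218.1 209.6] [ 191  183   55   54 2315]
[459.6 267. ] [ 436  243   53   51 1657]
[316.1 431.3] [ 268  415  101   34 2621]
```

The manual's scale: shifts go in cm. Converting my numbers, 0.12 m is 12, 0.0248 m is 2.48.

```bash
echo '[{"tx": -0.1,"ty": 1.25,"tz": 6,"aperture": 0.8},{"tx": -0.16,"ty": 2.48,"tz": 12,"aperture": 0.8},{"tx": -0.16,"ty": 2.48,"tz": 12,"aperture": 0.8}]' > next.json && python3 inch.py next.json; python3 - <<'E'
from h import *
W=shot("wrist"); cv2.imwrite("pics/w1.png",W["img"][:,:,::-1])
for X in [(.5495,-.0015,.032),(.5495,-.0015,.0)]: print(proj(W,X))
E
```

```text
time: 1.02
ee_pos: [0.5471, -0.0013, 0.1071]
orientation: [-3.132, -0.001, 1.571]
force: [-0.4, 0.4, 1.3]
width: 0.803
gripper_force: 0.0
[324.12913179 251.93381433]
[324.13100654 234.75472258]
```

View pics/w1.png

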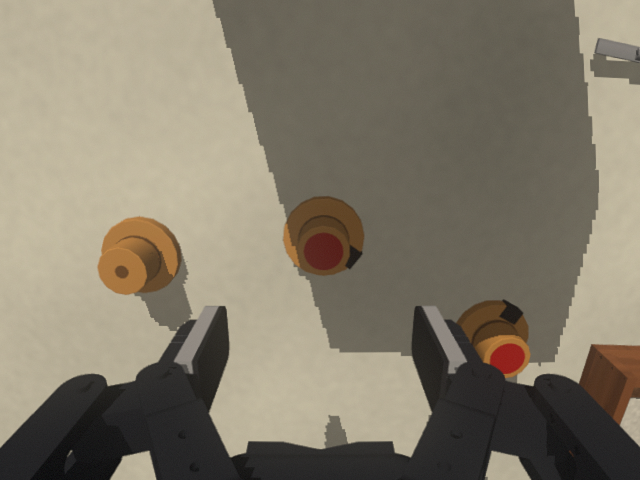

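The red disc sits at (323,251), within 1 px of the predicted (324,252), so A's position and height hold. Descending.

```bash
echo '[{"tz": 5.5,"aperture": 0.72},{"tz": 9.5,"aperture": 0.72},{"tz": 10.6,"aperture": 0.72},{"tz": 10.6,"aperture": 0.72}]' > next.json && python3 inch.py next.json; echo '[{"tz": 0.3,"aperture": 0.72},{"tz": 0.3,"aperture": 0.72}]' > next.json && python3 inch.py next.json; python3 - <<'E'
from h import *
D=shot("side");cv2.imwrite("pics/s1.png",cv2.resize(D["img"][220:360,250:420,::-1],None,fx=4,fy=4,interpolation=cv2.INTER_CUBIC))
E
```

```text
time: 1.58
ee_pos: [0.5511, -0.0018, 0.0073]
orientation: [3.139, 0.0, 1.571]
force: [-0.2, -0.1, 0.0]
width: 0.722
gripper_force: 0.0
time: 1.82
ee_pos: [0.5507, -0.0017, 0.0037]
orientation: [3.139, 0.0, 1.571]
force: [-0.0, 0.7, 0.1]
width: 0.721
gripper_force: 0.0
```

View pics/s1.png

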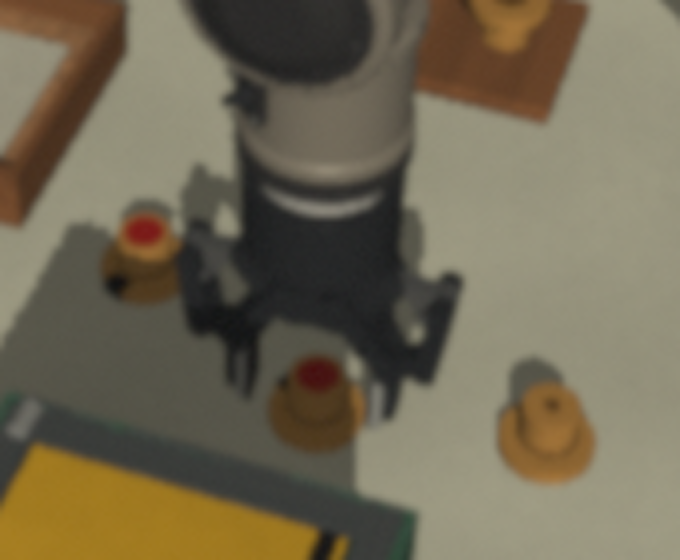

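The side crop shows the fingertips straddling reject A's brim, at about (245,390) and (380,412), a few mm above the bench. I'll feel the way down.

```bash
echo '[{"tz": 0.2,"aperture": 0.68},{"tz": 0.45,"aperture": 0.68},{"tz": 0.45,"aperture": 0.68}]' > next.json && python3 inch.py next.json
```

```text
time: 2.25
ee_pos: [0.5496, -0.0016, -0.0025]
orientation: [-3.141, -0.0, 1.571]
force: [-0.3, -0.3, -0.9]
width: 0.678
gripper_force: 0.0
```

```bash
echo '[{"aperture": 0.5},{"aperture": 0.5},{"aperture": 0.5}]' > next.json && python3 inch.py next.json 40;  echo '[{"tz": -2,"aperture": 0.5},{"tz": -5,"aperture": 0.5},{"tz": -5,"aperture": 0.5}]' > next.json && python3 inch.py next.json; python3 - <<'E'
from h import *
W=shot("wrist");cv2.imwrite("pics/w2.png",W["img"][200:,120:520,::-1])
E
```

```text
time: 2.62
ee_pos: [0.5499, -0.0016, -0.0019]
orientation: [3.141, 0.0, 1.571]
force: [-2.4, -0.1, 4.3]
width: 0.558
gripper_force: 41.0
time: 3.0
ee_pos: [0.5513, -0.0018, 0.0495]
orientation: [3.137, 0.001, 1.571]
force: [0.4, -0.6, -0.7]
width: 0.558
gripper_force: 41.3
```

View pics/w2.png

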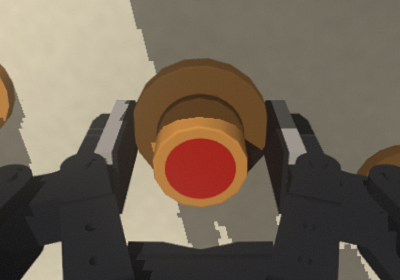

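Reject A is held level by its brim, red disc at about (200,168) in the crop, midway between the pads. Lifting clear, then over to the bin.

To row units: -0.056 m is -5.6, -0.27 m is -27.

```bash
echo '[{"tz": -5.6,"aperture": 0.5},{"tz": -11.2,"aperture": 0.5},{"tz": -16.8,"aperture": 0.5},{"tz": -22.4,"aperture": 0.5},{"tx": 3,"tz": -27,"drz": 0.04,"aperture": 0.5}]' > next.json && python3 inch.py next.json; echo '[{"tx": 5,"tz": -1,"drz": 0.02,"aperture": 0.5},{"tx": 10,"tz": -1,"drz": 0.045,"aperture": 0.5},{"tx": 13,"tz": -1,"drz": 0.045,"aperture": 0.5},{"tx": 13,"tz": -1,"drz": 0.045,"aperture": 0.5}]' > next.json && python3 inch.py next.json; python3 - <<'E'
from h import *
W=shot("wrist");cv2.imwrite("pics/w3.png",W["img"][:,:,::-1]); print(proj(W,(.5505,.256,.22)), r.state()["ee_pos"])
E
```

```text
time: 3.68
ee_pos: [0.5499, 0.0273, 0.3185]
orientation: [-3.141, 0.001, 1.527]
force: [1.1, 0.3, -0.6]
width: 0.556
gripper_force: 41.7
time: 4.18
ee_pos: [0.5547, 0.1603, 0.3258]
orientation: [-3.139, 0.0, 1.489]
force: [0.5, -1.4, -1.0]
width: 0.56
gripper_force: 41.7
[297.53533536  73.32566489] [0.55479347 0.15889483 0.32606855]
```

View pics/w3.png

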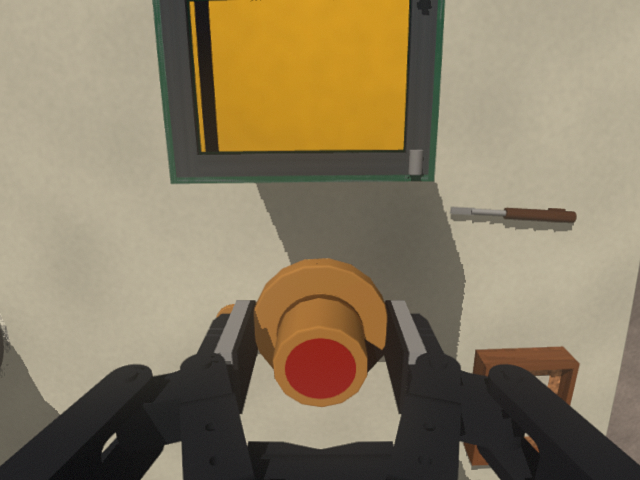

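The wrist view shows the bin's near rim edge level at rows 182–183, columns 171–436. The flap's near corners are at (198,153) and (404,151), and the hinge knuckle at (416,162). Cap A is still well held.

```bash
python3 - <<'E'
from h import *
W=shot("wrist"); s=r.state(); print(s["ee_pos"],s["orientation"])
P=[plane(W,p,z) for p,z in [((171,183),.22),((436,182),.22),((198,153),.219),((404,151),.219)]]
P=[p[:2] for p in P]; [print(p.round(4)) for p in P]
for a,b,off in ((P[0],P[1],.060),(P[2],P[3],.041)):
    v=b-a; L=np.linalg.norm(v); e=v/L; n=np.array([-e[1],e[0]]); print(L,np.arctan2(e[1],e[0]),(a+b)/2+n*off)
E
```

```text
[0.55492314 0.15801969 0.32640868] [-3.13958920e+00  1.01527902e-03  1.48623732e+00]
[0.4679 0.1991]
[0.6281 0.1862]
[0.4872 0.2154]
[0.6094 0.2062]
0.1607864482710302 -0.08047085849560028 [0.55281242 0.25249204]
0.12258253101049947 -0.0754042128129027 [0.55135925 0.25166084]
```

```bash
echo '[{"tx": 5,"ty": -0.6,"aperture": 0.5},{"tx": 9.54,"ty": -1.15,"tz": 3,"aperture": 0.5},{"tx": 9.54,"ty": -1.15,"tz": 3,"aperture": 0.5},{"tx": 9.54,"ty": -1.15,"tz": 3,"aperture": 0.5}]' > next.json && python3 inch.py next.json; python3 - <<'E'
from h import *
from rig import r
s=r.state(); print(s["ee_pos"],s["orientation"])
D=shot("side");cv2.imwrite("pics/s2.png",cv2.resize(D["img"][150:450,150:450,::-1],None,fx=2,fy=2))
E
```

```text
time: 4.78
ee_pos: [0.552, 0.253, 0.2976]
orientation: [-3.141, 0.001, 1.485]
force: [0.5, 0.1, -0.1]
width: 0.561
gripper_force: 41.7
[0.55204577 0.25302574 0.29763584] [-3.14138537e+00  8.51380380e-04  1.48475991e+00]
```

View pics/s2.png

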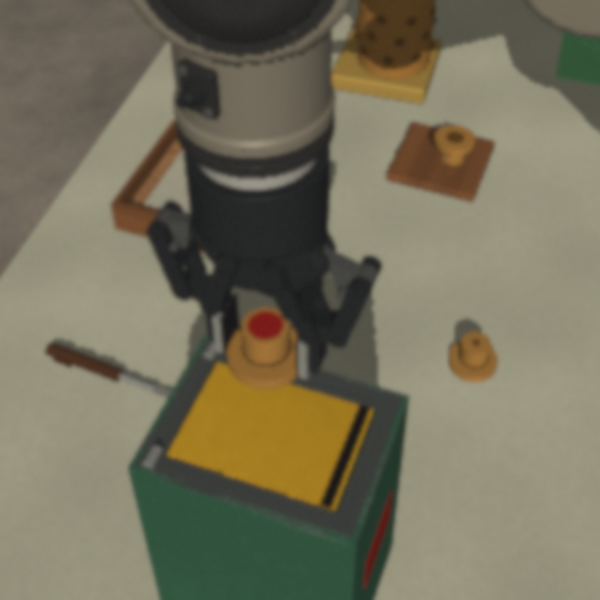

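The side crop shows the held cap over the slot at (265,350), with the flap shut beneath it. Pushing straight down.

To row units: 0.1226 m is 12.26, 0.107 m is 10.7.

```bash
echo '[{"tz": 4.5,"aperture": 0.5},{"tz": 7,"aperture": 0.5},{"tz": 9,"aperture": 0.5},{"tz": 10.7,"aperture": 0.5},{"tz": 12.26,"aperture": 0.5}]' > next.json && python3 inch.py next.json; echo '[{"aperture": 0.5},{"aperture": 0.5}]' > next.json && python3 inch.py next.json
```

```text
time: 5.45
ee_pos: [0.5533, 0.253, 0.1772]
orientation: [3.137, -0.002, 1.484]
force: [-2.2, 0.3, 7.1]
width: 0.562
gripper_force: 45.5
time: 5.7
ee_pos: [0.551, 0.2529, 0.176]
orientation: [-3.14, 0.001, 1.484]
force: [-5.2, -3.2, 2.0]
width: 0.56
gripper_force: 46.3
```

Opening to 65 mm and waiting for it to drop.

```bash
echo '[{"aperture": 0.765},{"aperture": 0.765},{"aperture": 0.765},{"aperture": 0.765},{"aperture": 0.765}]' > next.json && python3 inch.py next.json; python3 - <<'E'
from h import *
W=shot("wrist");D=shot("side")
a=W["img"][200:440,160:480,::-1];b=cv2.resize(D["img"][280:400,210:370,::-1],(320,240))
cv2.imwrite("pics/c1.png",np.hstack([a,b]))
E
```

```text
time: 6.32
ee_pos: [0.5499, 0.2534, 0.1755]
orientation: [-3.137, 0.001, 1.485]
force: [-8.3, -1.0, 1.0]
width: 0.761
gripper_force: 3.6
```

View pics/c1.png

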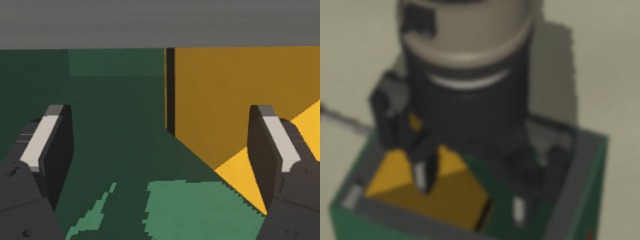

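The wrist crop shows the bin interior empty between the pads, flap held open by the right (hinge) finger; cap A has dropped. Rising lets the flap spring shut, then on to B with the fingers closing along world y to keep clear of the tray.

To row units: -0.15 m is -15, -0.1 m is -10.

```bash
echo '[{"tz": -5,"aperture": 0.765},{"tz": -10,"aperture": 0.765},{"tz": -15,"aperture": 0.765},{"tz": -15,"aperture": 0.765}]' > next.json && python3 inch.py next.json; python3 - <<'E'
from h import *
for n,p,z in (("scene",0,0),("side",0,0)):
    d=shot(n); print(n,[(c,s) for c,s,_ in blobs(d,(18,200,110),(32,255,255),300)])
E
echo '[{"tx": -5.5,"ty": 2.2,"drz": 0.18,"aperture": 0.75},{"tx": -11,"ty": 4.4,"drz": 0.36,"aperture": 0.75},{"tx": -16.5,"ty": 6.6,"drz": 0.54,"aperture": 0.75},{"tx": -22,"ty": 8.8,"drz": 0.72,"aperture": 0.75},{"tx": -27.5,"ty": 11,"drz": 0.9,"aperture": 0.75}]' > next.json && python3 inch.py next.json
echo '[{"drz": 0.18,"aperture": 0.75},{"drz": 0.36,"aperture": 0.75},{"drz": 0.54,"aperture": 0.75},{"drz": 0.585,"aperture": 0.75},{"drz": 0.585,"aperture": 0.75}]' > next.json && python3 inch.py next.json
```

```text
time: 6.92
ee_pos: [0.5536, 0.2539, 0.3313]
orientation: [3.131, -0.004, 1.485]
force: [0.2, -0.0, -0.1]
width: 0.762
gripper_force: 0.0
scene [([418.8, 147.4], [395, 128, 48, 40, 1066]), ([196.2, 341.6], [178, 306, 33, 56, 449])]
side [([282.6, 366.2], [236, 333, 92, 68, 3796])]
time: 7.65
ee_pos: [0.6377, -0.0313, 0.3236]
orientation: [-3.14, 0.002, 0.579]
force: [0.3, 1.7, 0.3]
width: 0.751
gripper_force: 0.0
time: 8.28
ee_pos: [0.6375, -0.0294, 0.3237]
orientation: [-3.141, 0.003, 0.001]
force: [-0.4, 0.3, -0.7]
width: 0.752
gripper_force: 0.0
```

```bash
echo '[{"tx": 2.48,"ty": 4.14,"tz": 5,"aperture": 0.75},{"tx": 2.48,"ty": 4.14,"tz": 11,"aperture": 0.75},{"tx": 2.48,"ty": 4.14,"tz": 17,"aperture": 0.75},{"tx": 2.48,"ty": 4.14,"tz": 19,"aperture": 0.75},{"tx": 2.48,"ty": 4.14,"tz": 19,"aperture": 0.75}]' > next.json && python3 inch.py next.json; python3 - <<'E'
from h import *
W=shot("wrist"); print(r.state()["ee_pos"],r.state()["joint_pos"])
for c,s in red(W,100): print(c,s,plane(W,c,.032))
E
```

```text
time: 8.9
ee_pos: [0.6612, -0.0703, 0.1324]
orientation: [-3.14, 0.005, 0.001]
force: [-0.2, 0.3, 0.1]
width: 0.752
gripper_force: 0.0
[ 0.66247064 -0.07052316  0.13466301] [-2.20952332e-01  6.81067142e-01  1.22265829e+00 -7.53818337e-05
  1.23931129e+00  1.34856203e+00]
[320.5, 236.5] [304, 220, 34, 34, 904] [ 0.66278387 -0.0711034   0.032     ]
```

B is confirmed at (0.663,-0.071). Descending, gripping and lifting.

To row units: 0.136 m is 13.6, 0.125 m is 12.5.

```bash
echo '[{"tx": 0.03,"ty": 0.05,"tz": 5.5,"aperture": 0.72},{"tx": 0.03,"ty": 0.05,"tz": 10,"aperture": 0.68},{"tx": 0.03,"ty": 0.05,"tz": 12.5,"aperture": 0.68},{"tx": 0.03,"ty": 0.05,"tz": 13.6,"aperture": 0.68},{"tx": 0.03,"ty": 0.05,"tz": 13.6,"aperture": 0.68}]' > next.json && python3 inch.py next.json; echo '[{"aperture": 0.5},{"aperture": 0.5},{"aperture": 0.5}]' > next.json && python3 inch.py next.json 40;  echo '[{"tz": -2,"aperture": 0.5},{"tz": -7,"aperture": 0.5},{"tz": -13,"aperture": 0.5},{"tz": -19,"aperture": 0.5},{"tz": -25,"aperture": 0.5}]' > next.json && python3 inch.py next.json; echo '[{"tz": -4,"drz": -0.18,"aperture": 0.5},{"tz": -7,"drz": -0.36,"aperture": 0.5},{"tx": -2,"ty": -2,"tz": -7,"drz": -0.54,"aperture": 0.5},{"tx": -4,"ty": -6,"tz": -7,"drz": -0.72,"aperture": 0.5},{"tx": -6,"ty": -10,"tz": -7,"drz": -0.9,"aperture": 0.5}]' > next.json && python3 inch.py next.json; echo '[{"drz": -0.18,"aperture": 0.5},{"drz": -0.36,"aperture": 0.5},{"drz": -0.54,"aperture": 0.5},{"drz": -0.59,"aperture": 0.5},{"drz": -0.59,"aperture": 0.5}]' > next.json && python3 inch.py next.json
```

```text
time: 9.57
ee_pos: [0.6638, -0.071, 0.0002]
orientation: [3.141, -0.001, 0.001]
force: [0.2, -0.5, 1.0]
width: 0.684
gripper_force: 0.0
time: 9.95
ee_pos: [0.6645, -0.0712, 0.0016]
orientation: [3.141, -0.004, 0.001]
force: [0.1, 0.4, 6.1]
width: 0.551
gripper_force: 41.5
time: 10.58
ee_pos: [0.6625, -0.0707, 0.253]
orientation: [3.141, -0.002, 0.001]
force: [0.4, -0.4, -1.4]
width: 0.554
gripper_force: 41.3
time: 11.2
ee_pos: [0.6018, 0.0299, 0.3207]
orientation: [3.141, -0.001, 0.906]
force: [0.7, 0.6, -0.6]
width: 0.547
gripper_force: 41.3
time: 11.82
ee_pos: [0.6026, 0.0292, 0.3205]
orientation: [3.14, -0.0, 1.49]
force: [-0.3, -0.5, 0.1]
width: 0.552
gripper_force: 41.3
```

To row units: 0.2195 m is 21.95, -0.069 m is -6.9.

```bash
echo '[{"tx": 5.5,"ty": -1.72,"aperture": 0.5},{"tx": 11,"ty": -3.45,"aperture": 0.5},{"tx": 16.5,"ty": -5.2,"tz": 1,"aperture": 0.5},{"tx": 21.95,"ty": -6.9,"tz": 2.2,"aperture": 0.5},{"tx": 21.95,"ty": -6.9,"tz": 2.2,"aperture": 0.5}]' > next.json && python3 inch.py next.json; echo '[{"aperture": 0.5}]' > next.json && python3 inch.py next.json;python3 - <<'E'
from h import *
W=shot("wrist");print(r.state()["ee_pos"],r.state()["orientation"],red(W,100))
E
```

```text
time: 12.45
ee_pos: [0.5497, 0.2571, 0.2968]
orientation: [-3.14, -0.0, 1.495]
force: [-0.2, -0.5, -0.3]
width: 0.551
gripper_force: 41.3
time: 12.58
ee_pos: [0.5517, 0.2532, 0.2978]
orientation: [3.141, 0.0, 1.491]
force: [-0.3, -1.2, -0.5]
width: 0.557
gripper_force: 41.3
[0.55203882 0.25259036 0.29791418] [3.14053858e+00 8.10463137e-05 1.48956727e+00] [([320.2, 370.7], [287, 342, 68, 58, 3067])]
```

Reject B is still centred in the grip, with its red disc at (320,371). Same push as before.

```bash
echo '[{"tz": 4.5,"aperture": 0.5},{"tz": 7,"aperture": 0.5},{"tz": 9,"aperture": 0.5},{"tz": 10.7,"aperture": 0.5},{"tz": 12.26,"aperture": 0.5}]' > next.json && python3 inch.py next.json; echo '[{"aperture": 0.5},{"aperture": 0.5}]' > next.json && python3 inch.py next.json; echo '[{"aperture": 0.765},{"aperture": 0.765},{"aperture": 0.765},{"aperture": 0.765},{"aperture": 0.765}]' > next.json && python3 inch.py next.json; python3 - <<'E'
from h import *
W=shot("wrist");D=shot("side")
a=W["img"][200:440,160:480,::-1];b=cv2.resize(D["img"][280:400,210:370,::-1],(320,240))
cv2.imwrite("pics/c2.png",np.hstack([a,b])); print(red(W,60))
E
```

```text
time: 13.25
ee_pos: [0.5532, 0.2519, 0.1761]
orientation: [3.138, -0.001, 1.488]
force: [-3.0, 0.2, 7.3]
width: 0.554
gripper_force: 45.0
time: 13.5
ee_pos: [0.5509, 0.2518, 0.175]
orientation: [-3.139, 0.001, 1.489]
force: [-5.7, -1.7, 0.8]
width: 0.554
gripper_force: 46.4
time: 14.12
ee_pos: [0.5499, 0.2524, 0.1746]
orientation: [-3.137, 0.001, 1.489]
force: [-8.9, 0.4, -0.0]
width: 0.765
gripper_force: 3.6
[]
```

View pics/c2.png

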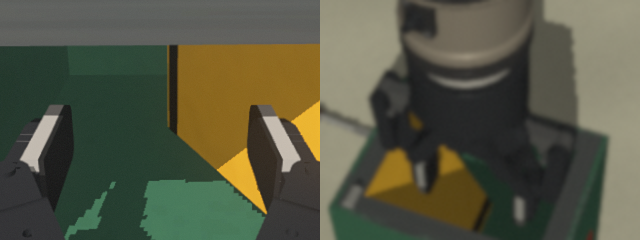

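The bin is empty between the pads again and the flap is held by the right finger, so cap B has dropped. Rising and heading for the sound cap.

```bash
echo '[{"tz": -5,"aperture": 0.765},{"tz": -10,"aperture": 0.765},{"tz": -15,"aperture": 0.765},{"tz": -15,"aperture": 0.765}]' > next.json && python3 inch.py next.json; python3 - <<'E'
from h import *
for n in ("scene","side"):
    d=shot(n); print(n,[(c,s) for c,s,_ in blobs(d,(18,200,110),(32,255,255),600)])
E
echo '[{"tx": -5.7,"ty": -2,"drz": -0.03,"aperture": 0.75},{"tx": -11.3,"ty": -4,"drz": -0.081,"aperture": 0.75},{"tx": -17,"ty": -6,"tz": 2,"drz": -0.081,"aperture": 0.75},{"tx": -22.5,"ty": -7.9,"tz": 4,"drz": -0.081,"aperture": 0.75},{"tx": -27.63,"ty": -9.63,"tz": 7,"drz": -0.081,"aperture": 0.75}]' > next.json && python3 inch.py next.json
echo '[{"tz": 6,"aperture": 0.75},{"tz": 12,"aperture": 0.75},{"tz": 12,"aperture": 0.75},{"tz": 12,"aperture": 0.75}]' > next.json && python3 inch.py next.json; python3 - <<'E'
from h import *
W=shot("wrist"); cv2.imwrite("pics/w4.png",W["img"][:,:,::-1]); s=r.state();print(s["ee_pos"],s["orientation"],proj(W,(.4335,-.0145,.032)))
h=W["hsv"]; m=cv2.inRange(h,(8,90,30),(28,255,255)); n,l,st,c=cv2.connectedComponentsWithStats(m)
for i in range(1,n):
    if st[i][4]>1500: print(c[i],st[i])
g=h[...,2].astype(int); x0,y0=proj(W,(.4335,-.0145,.032)).astype(int); sub=g[y0-15:y0+16,x0-15:x0+16]; y,x=np.where(sub<np.percentile(sub,3)); p=(x0-15+x.mean(),y0-15+y.mean()); print(p,x.std(),y.std(),plane(W,p,.032))
E
```

```text
time: 14.72
ee_pos: [0.5537, 0.2529, 0.3305]
orientation: [3.131, -0.004, 1.489]
force: [1.1, 0.1, -0.4]
width: 0.762
gripper_force: 0.0
scene [([418.8, 147.4], [395, 128, 48, 40, 1066])]
side [([282.6, 366.2], [236, 333, 92, 68, 3776])]
time: 15.45
ee_pos: [0.4322, -0.0162, 0.2533]
orientation: [-3.141, 0.0, 1.571]
force: [0.6, -0.5, 0.7]
width: 0.749
gripper_force: 0.0
time: 15.95
ee_pos: [0.4345, -0.0146, 0.1359]
orientation: [3.14, 0.0, 1.572]
force: [-0.2, 0.1, 1.3]
width: 0.749
gripper_force: 0.0
[ 0.43504958 -0.01454095  0.13649314] [3.13838165e+00 7.14622905e-04 1.57203836e+00] [316.8853606 235.5274181]
[315.56337687 222.18650218] [ 280  186   73   73 4134]
(np.float64(315.6666666666667), np.float64(235.41666666666666)) 2.3921166824012206 2.8124228384477012 [ 0.43274407 -0.01442777  0.032     ]
```

View pics/w4.png

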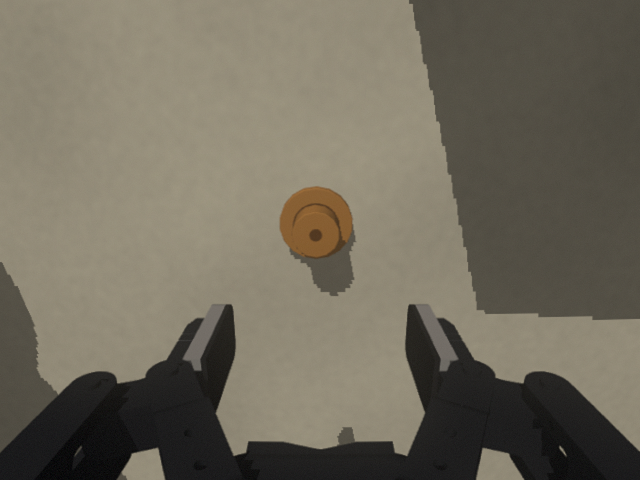

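The sound cap's dot is at (316,235), which casts to (0.4327,-0.0144). That is my last look at a picture (I've viewed 11, one over the limit), so from here I go by numbers only. Gripping it by the crown.

```bash
echo '[{"ty": -0.22,"tz": 5,"aperture": 0.7},{"ty": -0.22,"tz": 9.5,"aperture": 0.65},{"ty": -0.22,"tz": 11.5,"aperture": 0.65},{"ty": -0.22,"tz": 12.3,"aperture": 0.65},{"ty": -0.22,"tz": 12.3,"aperture": 0.65}]' > next.json && python3 inch.py next.json; echo '[{"aperture": 0.2},{"aperture": 0.2},{"aperture": 0.2},{"aperture": 0.2}]' > next.json && python3 inch.py next.json 30; python3 - <<'E'
from h import *
W=shot("wrist");s=r.state();print(s["ee_pos"])
p0=proj(W,(.433,-.0145,.032)); g=W["hsv"][...,2].astype(int); x0,y0=p0.astype(int)
sub=g[y0-18:y0+19,x0-18:x0+19]; y,x=np.where(sub<np.percentile(sub,4)); p=(x0-18+x.mean(),y0-18+y.mean()); print(p0,p,x.std(),y.std(),plane(W,p,.032))
E
echo '[{"tz": -4,"aperture": 0.2},{"tz": -9,"aperture": 0.2},{"tz": -15,"aperture": 0.2},{"tz": -19,"aperture": 0.2},{"tz": -19,"aperture": 0.2}]' > next.json && python3 inch.py next.json
```

```text
time: 16.62
ee_pos: [0.4326, -0.0145, 0.0127]
orientation: [3.139, 0.0, 1.572]
force: [0.3, 0.2, 0.8]
width: 0.648
gripper_force: 0.0
time: 17.12
ee_pos: [0.4324, -0.0145, 0.0129]
orientation: [3.139, 0.001, 1.572]
force: [-0.2, 0.3, 7.1]
width: 0.337
gripper_force: 29.1
[ 0.43241749 -0.01447852  0.01288207]
[319.54371119 344.5115734 ] (np.float64(321.5777777777778), np.float64(343.4222222222222)) 5.6822878369305085 5.230206662111455 [ 0.43369211 -0.01407234  0.032     ]
time: 17.8
ee_pos: [0.4332, -0.0147, 0.2052]
orientation: [3.133, 0.002, 1.572]
force: [0.5, -0.1, -2.0]
width: 0.337
gripper_force: 30.0
```

```bash
python3 - <<'E'
from h import *
S,D=shot("scene"),shot("side")
print("lantern",plane(S,(170,318),.1).round(3)); print("stack",plane(S,(219.5,263),.044).round(3))
for d,(x,y) in ((S,(219,264)),(D,(378,220))):
    for v in range(y-14,y+15,4): print([ "%d/%d/%d"%tuple(d["hsv"][v,u]) for u in range(x-16,x+17,4)])
    print()
E
```

```text
lantern [ 0.613 -0.473  0.1  ]
stack [ 0.51  -0.307  0.044]
['21/57/139', '22/55/138', '21/55/138', '23/54/136', '21/56/137', '22/55/135', '17/77/122', '13/147/99', '12/183/92']
['21/55/138', '21/55/138', '21/57/139', '19/70/131', '17/98/101', '13/181/86', '12/196/91', '13/203/84', '12/197/48']
['21/57/138', '18/77/123', '15/166/114', '17/219/119', '17/216/66', '17/210/68', '16/207/85', '12/193/45', '12/198/45']
['13/185/91', '13/198/90', '17/218/116', '16/217/60', '15/227/37', '17/219/78', '17/213/121', '12/199/50', '13/201/47']
['12/198/85', '12/198/63', '16/206/67', '16/209/67', '17/216/59', '17/215/122', '17/214/99', '12/212/47', '12/202/48']
['12/199/50', '12/199/50', '13/200/51', '16/211/64', '17/213/67', '17/219/79', '14/212/53', '13/204/45', '12/202/43']
['13/137/54', '12/186/48', '12/190/47', '13/205/46', '13/206/47', '13/198/80', '13/207/69', '12/209/44', '12/203/49']
['17/70/69', '11/194/46', '12/194/46', '12/187/45', '13/198/49', '12/197/70', '11/193/45', '12/197/57', '13/198/90']

['28/40/83', '25/36/78', '15/10/51', '24/24/54', '30/22/58', '45/12/41', '60/7/36', '110/27/28', '120/8/34']
['25/40/82', '30/32/64', '30/6/44', '23/15/66', '20/22/70', '0/0/37', '90/7/37', '90/14/37', '110/26/30']
['12/136/60', '12/31/41', '105/14/37', '40/14/56', '24/19/68', '16/137/99', '75/13/38', '150/7/37', '90/23/34']
['11/143/66', '11/88/49', '90/7/36', '30/5/49', '23/18/56', '16/158/89', '16/134/80', '120/7/39', '120/8/34']
['12/144/62', '13/145/74', '30/7/38', '90/7/37', '0/0/30', '16/142/70', '17/160/105', '12/34/37', '100/22/35']
['13/144/53', '13/146/84', '11/92/58', '90/7/37', '60/7/36', '13/65/47', '13/148/69', '10/75/41', '105/14/36']
['12/135/53', '12/145/72', '12/141/74', '90/7/37', '90/7/35', '135/15/35', '12/116/55', '60/7/36', '75/13/39']
['11/137/54', '13/142/54', '12/146/56', '0/20/38', '105/14/37', '105/14/36', '90/16/31', '90/14/37', '30/27/66']
```

The manual's scale: shifts go in cm. Converting my numbers, -0.2925 m is -29.25, -0.234 m is -23.4.

```bash
echo '[{"tx": -5.8,"ty": 1.55,"aperture": 0.2},{"tx": -11.7,"ty": 3.1,"aperture": 0.2},{"tx": -17.5,"ty": 4.6,"aperture": 0.2},{"tx": -23.4,"ty": 6.15,"aperture": 0.2},{"tx": -29.25,"ty": 7.7,"aperture": 0.2}]' > next.json && python3 inch.py next.json; echo '[{"aperture": 0.2},{"aperture": 0.2}]' > next.json && python3 inch.py next.json; cat > st.py <<'E'
from h import *
def brim(d,guess):
    m=cv2.inRange(d["hsv"],np.array((15,120,30)),np.array((30,255,255))); m=cv2.morphologyEx(m,cv2.MORPH_OPEN,np.ones((3,3)))
    x,y=proj(d,guess).astype(int); n,l,s,c=cv2.connectedComponentsWithStats(m)
    i=min((i for i in range(1,n) if s[i][4]>40),key=lambda i:np.hypot(*(c[i]-(x,y))))
    k=max(cv2.findContours((l==i).astype(np.uint8),0,1)[0],key=cv2.contourArea); return cv2.convexHull(k)[:,0],s[i]
E
python3 - <<'E'
from st import *
g=(.51,-.307,.044); s=r.state(); print(s["ee_pos"],s["orientation"])
W,S,D=[shot(n) for n in("wrist","scene","side")]
for d in (W,S,D):
    k,s=brim(d,g); e=cv2.fitEllipse(k); P=np.array([plane(d,p,.044)[:2] for p in k]); (c,rad)=cv2.minEnclosingCircle(P.astype(np.float32))
    print(s,"ell",np.round(e[0],1),np.round(e[1],1),"circ@.044",np.round(c,4),round(rad,4))
E
```

```text
time: 18.52
ee_pos: [0.5083, -0.3082, 0.1995]
orientation: [-3.139, -0.002, 1.572]
force: [0.8, 0.1, -0.1]
width: 0.339
gripper_force: 30.0
time: 18.77
ee_pos: [0.5079, -0.3061, 0.1996]
orientation: [-3.139, -0.003, 1.571]
force: [-0.5, 0.3, -0.5]
width: 0.334
gripper_force: 30.0
[ 0.50790117 -0.30606477  0.19959861] [-3.13864545e+00 -2.89374622e-03  1.57120174e+00]
[  259   185   123   194 13180] ell [319.  282.7] [121.  192.1] circ@.044 [ 0.5072 -0.3661] 0.0828
[209 254  21  19 306] ell [219.  263.1] [18.2 20.6] circ@.044 [ 0.5099 -0.3078] 0.0276
[366 213  22  20 322] ell [376.3 221.8] [20.  21.8] circ@.044 [ 0.5047 -0.2951] 0.0369
```

To row units: -0.04 m is -4, -0.03 m is -3.

```bash
echo '[{"tx": -4,"tz": -2,"aperture": 0.2},{"tx": -5,"tz": -3,"aperture": 0.2},{"tx": -5,"tz": -3,"aperture": 0.2},{"tx": -5,"tz": -3,"aperture": 0.2}]' > next.json && python3 inch.py next.json; cat > m.py <<'E'
from st import *
W=shot("wrist"); k,s=brim(W,(.508,-.3065,.044)); e=cv2.fitEllipse(k)
print(r.state()["ee_pos"],s,np.round(e[0],1),np.round(e[1],1))
for z in(.04,.044,.048):
    P=np.array([plane(W,p,z)[:2] for p in k]).astype(np.float32); c,rad=cv2.minEnclosingCircle(P); f=cv2.fitEllipse(P*1000); print(z,np.round(c,4),round(rad,4),np.round(f[0],1),np.round(f[1],1))
S=shot("scene"); es=cv2.fitEllipse(brim(S,(.508,-.3065,.044))[0]); D=shot("side"); ed=cv2.fitEllipse(brim(D,(.508,-.3065,.044))[0]); print(es[0],ed[0])
print("tri W+S",tri([(W,e[0]),(S,es[0])]))
# held cap dot
h=W["hsv"]
E
python3 m.py
```

```text
time: 19.42
ee_pos: [0.5087, -0.3553, 0.2311]
orientation: [-3.141, -0.001, 1.573]
force: [-0.3, 0.0, -0.9]
width: 0.343
gripper_force: 30.0
[ 0.50868785 -0.3553725   0.23104629] [ 286  115   63   64 2654] [317.2 146.6] [62.7 64.4]
0.04 [ 0.507  -0.3094] 0.0253 [ 507.2 -309.5] [49.5 50.2]
0.044 [ 0.507 -0.309] 0.025 [ 507.2 -309.1] [48.9 49.6]
0.048 [ 0.507  -0.3086] 0.0247 [ 507.2 -308.7] [48.3 49. ]
(219.026611328125, 263.07135009765625) (376.258056640625, 222.1521759033203)
tri W+S (array([ 0.50735923, -0.30837465,  0.03976511]), np.float64(0.0006500511636595898))
```

```bash
python3 - <<'E'
from st import *
from scipy.optimize import least_squares
W=shot("wrist"); s=r.state()["ee_pos"]; m=cv2.inRange(W["hsv"],np.array((15,120,30)),np.array((30,255,255)))
n,l,st,c=cv2.connectedComponentsWithStats(m); z=s[2]-.0129
for i in range(1,n):
    if st[i][4]>1000: print(st[i],c[i])
i=max((i for i in range(1,n) if c[i][1]>220),key=lambda i:st[i][4])
k=max(cv2.findContours((l==i).astype(np.uint8),0,1)[0],key=cv2.contourArea)[:,0]
P=np.array([plane(W,p,z)[:2] for p in k]); top=k[:,1]<st[i][1]+.3*st[i][3]
Q=P[top]; f=least_squares(lambda q:np.hypot(*(Q-q).T)-.025,s[:2],loss="soft_l1",f_scale=.0005); print(s,f.x-s[:2],np.abs(f.fun).mean(),top.sum())
f=least_squares(lambda q:np.hypot(*(Q-q[:2]).T)-q[2],[*s[:2],.025],loss="soft_l1",f_scale=.0005); print(f.x[:2]-s[:2],f.x[2])
E
```

```text
[ 286  114   63   65 2912] [317.11881868 146.13324176]
[  259   245   292   164 24652] [399.91055492 310.7789226 ]
[ 0.50879312 -0.35592163  0.23125132] [0.03845593 0.00102869] 0.013652539262675548 329
[ 0.03260839 -0.34689855] 0.3671719993488943
```

```bash
python3 - <<'E'
from st import *
from scipy.optimize import least_squares
W=shot("wrist"); s=r.state()["ee_pos"]; z=s[2]-.0129
e=cv2.Canny(cv2.GaussianBlur(W["img"],(3,3),0),60,150); v,u=np.where(e>0); o=(v>235)&(v<330)&(u>240)&(u<400); k=np.c_[u,v][o]
P=np.array([plane(W,p,z)[:2] for p in k]); q=s[:2].copy()
for t in (.004,.003,.0015,.0015):
    d=np.hypot(*(P-q).T); Q=P[(abs(d-.025)<t)&(P[:,1]>q[1]+.002)]
    f=least_squares(lambda q:np.hypot(*(Q-q).T)-.025,q,loss="soft_l1",f_scale=.0005); q=f.x; print(len(Q),q-s[:2],abs(f.fun).mean())
a=np.degrees(np.arctan2(*(Q-q).T[::-1])); print(np.histogram(a,bins=range(0,181,20))[0])
E
```

```text
329 [ 6.19335243e-04 -9.24552010e-05] 0.000733834884549875
323 [ 0.00062473 -0.00010174] 0.0006594595345475459
268 [ 6.16100380e-04 -3.62160548e-07] 0.0003777583957410089
263 [6.34769241e-04 1.67794353e-05] 0.0003591701832956957
[32 51 39 25 22 25 30 24 15]
```

To row units: 0.0471 m is 4.71, -0.0022 m is -0.22.

```bash
echo '[{"tx": 4.71,"ty": -0.22,"tz": 4,"aperture": 0.2},{"tx": 4.71,"ty": -0.22,"tz": 9,"aperture": 0.2},{"tx": 4.71,"ty": -0.22,"tz": 13,"aperture": 0.2},{"tx": 4.71,"ty": -0.22,"tz": 15,"aperture": 0.2},{"tx": 4.71,"ty": -0.22,"tz": 15,"aperture": 0.2}]' > next.json && python3 inch.py next.json; echo '[{"aperture": 0.2},{"aperture": 0.2}]' > next.json && python3 inch.py next.json; python3 - <<'E'
from rig import r
s=r.state(); print(s["ee_pos"],s["orientation"])
E
```

```text
time: 20.3
ee_pos: [0.5057, -0.3088, 0.08]
orientation: [-3.139, -0.002, 1.572]
force: [0.1, 0.1, -0.5]
width: 0.336
gripper_force: 30.0
time: 20.55
ee_pos: [0.5072, -0.3101, 0.083]
orientation: [3.14, 0.002, 1.572]
force: [-0.1, -0.5, -1.2]
width: 0.34
gripper_force: 30.0
[ 0.50721325 -0.31014154  0.08299146] [3.13957003e+00 1.53364864e-03 1.57180790e+00]
```

```bash
for i in 1 2 3; do echo '[{"aperture": 0.2},{"aperture": 0.2}]' > next.json && python3 inch.py next.json | grep ee_pos; done; python3 - <<'E'
from st import *
W,S,D=[shot(n) for n in("wrist","scene","side")]
for d in (S,D):
    m=cv2.inRange(d["hsv"],np.array((15,110,40)),np.array((30,255,255))); n,l,s,c=cv2.connectedComponentsWithStats(m); x,y=proj(d,(.507,-.309,.06))
    print([(c[i].round(1),s[i].tolist()) for i in range(1,n) if s[i][4]>30 and np.hypot(*(c[i]-(x,y)))<25])
E
```

```text
ee_pos: [0.5067, -0.3098, 0.0821]
ee_pos: [0.5066, -0.3097, 0.0817]
ee_pos: [0.5066, -0.3096, 0.0816]
[(array([218.8, 263. ]), [208, 249, 22, 24, 268])]
[(array([377. , 215.2]), [365, 197, 24, 37, 572])]
```

To row units: 0.022 m is 2.2, 0.0008 m is 0.08.

```bash
echo '[{"tx": 0.08,"tz": 1.2,"aperture": 0.2},{"tx": 0.08,"tz": 2,"aperture": 0.2},{"tx": 0.08,"tz": 2.2,"aperture": 0.2},{"tx": 0.08,"tz": 2.2,"aperture": 0.2},{"tx": 0.08,"tz": 2.2,"aperture": 0.2}]' > next.json && python3 inch.py next.json; echo '[{"tz": 0.1,"aperture": 0.2},{"tz": 0.1,"aperture": 0.2},{"tz": 0.1,"aperture": 0.2}]' > next.json && python3 inch.py next.json; echo '[{"tz": 0.1,"aperture": 0.2},{"tz": 0.1,"aperture": 0.2},{"tz": 0.1,"aperture": 0.2}]' > next.json && python3 inch.py next.json
```

```text
time: 22.08
ee_pos: [0.5067, -0.309, 0.0599]
orientation: [3.141, 0.0, 1.572]
force: [0.6, 0.3, -0.3]
width: 0.339
gripper_force: 30.0
time: 22.45
ee_pos: [0.5066, -0.3089, 0.0587]
orientation: [3.141, 0.0, 1.572]
force: [-0.1, 0.6, -0.6]
width: 0.339
gripper_force: 30.0
time: 22.82
ee_pos: [0.5066, -0.3088, 0.0576]
orientation: [3.142, -0.0, 1.572]
force: [-0.6, 0.3, -1.3]
width: 0.338
gripper_force: 30.0
```

```bash
echo '[{"tz": 0.1,"aperture": 0.2},{"tz": 0.1,"aperture": 0.2},{"tz": 0.1,"aperture": 0.2}]' > next.json && python3 inch.py next.json; echo '[{"tz": 0.08,"aperture": 0.2},{"tz": 0.08,"aperture": 0.2},{"tz": 0.08,"aperture": 0.2}]' > next.json && python3 inch.py next.json
```

```text
time: 23.2
ee_pos: [0.5067, -0.309, 0.0569]
orientation: [3.141, 0.0, 1.572]
force: [-0.2, 1.3, 2.9]
width: 0.335
gripper_force: 30.4
time: 23.58
ee_pos: [0.5068, -0.309, 0.0569]
orientation: [3.141, 0.001, 1.572]
force: [-1.4, 1.6, 9.8]
width: 0.337
gripper_force: 31.0
```

Contact came at z = 0.0569, exactly as predicted. Easing off, releasing and rising.

To row units: -0.0006 m is -0.06.

```bash
echo '[{"tz": -0.06,"aperture": 0.2},{"tz": -0.06,"aperture": 0.36},{"tz": -0.06,"aperture": 0.42},{"tz": -0.06,"aperture": 0.6},{"tz": -0.06,"aperture": 0.6}]' > next.json && python3 inch.py next.json 20; echo '[{"tz": -1.5,"aperture": 0.6},{"tz": -5,"aperture": 0.6},{"tz": -10,"aperture": 0.6},{"tx": -3,"tz": -15,"aperture": 0.6},{"tx": -5,"tz": -17.5,"aperture": 0.6}]' > next.json && python3 inch.py next.json; echo '[{"aperture": 0.6},{"aperture": 0.6},{"aperture": 0.6}]' > next.json && python3 inch.py next.json; cat > chk.py <<'E'
from st import *
from scipy.optimize import least_squares
W=shot("wrist"); print(r.state()["ee_pos"])
m=cv2.inRange(W["hsv"],np.array((15,120,30)),np.array((30,255,255))); x,y=proj(W,(.507,-.309,.05)); n,l,st,c=cv2.connectedComponentsWithStats(m)
print([(c[i].round(1),st[i].tolist()) for i in range(1,n) if st[i][4]>300],(x,y))
e=cv2.Canny(cv2.GaussianBlur(W["img"],(3,3),0),50,130); v,u=np.where(e>0); o=np.hypot(u-x,v-y)<60; k=np.c_[u,v][o]
def fit(z,rad,side=0):
    P=np.array([plane(W,p,z)[:2] for p in k]); q=np.array([.507,-.309])
    for t in (.004,.002,.0015,.0012):
        Q=P[(abs(np.hypot(*(P-q).T)-rad)<t)&(side*(P-q)[:,1]>=0)]; f=least_squares(lambda q:np.hypot(*(Q-q).T)-rad,q,loss="soft_l1",f_scale=.0005); q=f.x
    return q.round(4),len(Q),abs(f.fun).mean().round(5)
print("brim top .052",fit(.052,.025),"crown top .076",fit(.076,.015))
for n,ch in(("scene",0),("side",0)):
    d=shot(n); print(n,proj(d,(.507,-.309,.06)).round(1)); m=cv2.inRange(d["hsv"],np.array((15,110,30)),np.array((30,255,255))); q,l,s,c=cv2.connectedComponentsWithStats(m)
    x,y=proj(d,(.507,-.309,.05)); print([(c[i].round(1),s[i].tolist()) for i in range(1,q) if s[i][4]>30 and np.hypot(*(c[i]-(x,y)))<25])
E
python3 chk.py
```

```text
time: 24.2
ee_pos: [0.5065, -0.3088, 0.0562]
orientation: [-3.141, -0.0, 1.572]
force: [0.0, 0.4, -0.3]
width: 0.601
gripper_force: 0.0
time: 24.82
ee_pos: [0.5073, -0.3603, 0.2363]
orientation: [3.137, 0.004, 1.572]
force: [0.6, -0.9, -0.2]
width: 0.599
gripper_force: 0.0
time: 25.2
ee_pos: [0.5062, -0.3576, 0.23]
orientation: [-3.14, -0.002, 1.573]
force: [0.4, -0.9, -0.9]
width: 0.6
gripper_force: 0.0
[ 0.5063485  -0.35774995  0.23013235]
[(array([321.2, 144.1]), [289, 111, 65, 67, 3320]), (array([459.4, 308.3]), [377, 256, 179, 133, 12888]), (array([474.5, 455.4]), [462, 442, 31, 24, 536])] (np.float64(320.43986464796495), np.float64(145.26405882321916))
brim top .052 (array([ 0.5075, -0.3084]), 238, np.float64(0.00046)) crown top .076 (array([ 0.5075, -0.3076]), 169, np.float64(0.00057))
scene [217.2 259.5]
[(array([219.1, 262. ]), [209, 252, 21, 22, 338])]
side [377.3 213.4]
[(array([376.7, 218.8]), [365, 205, 23, 28, 436])]
```

```bash
python3 - <<'E'
from h import *
for n in ("scene","side"):
    d=shot(n); print(n,red(d),[(c,s) for c,s,_ in blobs(d,(18,200,110),(32,255,255),600)])
print(r.finish_job())
E
```

```text
scene [] [([418.7, 147.4], [395, 128, 48, 40, 1071])]
side [([338.3, 419.6], [333, 401, 12, 38, 87])] [([282.5, 366.1], [235, 333, 93, 68, 3789])]
the job is handed in; nothing more can be done
None
```

Job handed in at about 25 s: both red-marked caps went through the flap one at a time and it sprang shut each time, and the sound cap sits brim to brim on the stack cap within about 1 mm by camera measurement; I viewed 11 pictures, one over the limit of 10.

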